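# Set the seed feed by clicks

## Task

Set the dose on the bench seed feeder: turn its blank black selector anticlockwise all the way until you feel the sprung end stop, without forcing it against the stop, then turn it back clockwise exactly four clicks and let go. Only then press the orange start button fully down and release it. Leave the tray, carton, jar and brush where they are.

Things in the scene. Friction and masses are not known exactly. Their poses are not given: they have to be found in the camera images.
- unit: Green seed feeder fixed to the bench, 170 (x) by 340 (y) by 100 mm high; origin at the centre of its underside, z up. On its flat top: the selector at the centre (0, 0); the orange button at y = -115 mm; an amber hopper (76 mm wide, to 197 mm above the bench) at y = +125 mm. A steel chute slopes out of the +y end.
- selector_top (a point): Centre of the top face of the selector, on its vertical axis, 142 mm above the bench. The selector is a round, unmarked black knob, 40 mm in diameter, its side from 106 to 142 mm above the bench, on a fixed bezel 58 mm across and 4 mm thick. Grip it across its sides from above, at any yaw. Nothing shows its position; at the start it is 2 to 5 clicks clockwise of the first one.
- selector_foot (a point): Where the selector's axis meets the unit's top, 100 mm above the bench. How it turns: 9 positions 20 degrees apart, held by a ball detent. Leaving one takes 0.15 to 0.2 N m, most at the start of the click; it fades to nothing half-way (10 degrees), then pulls the knob on into the next position. Let go, it settles in the nearest one.
- metering (a joint): Fine metering screw inside the unit, driven by the selector: 0 at the first (most anticlockwise from above) position, +0.00002 m a click, far too small to be read through the noise. The sprung end stop begins about 3 degrees anticlockwise of the first position and gives about 3 N m per rad; turning to 16 degrees past that position (about 0.65 N m) is forcing it. Stop at 0.3 to 0.4 N m.
- start_top (a point): Centre of the top face of the round orange start button (28 mm across, black housing), its top 122 mm and the 44 mm wide housing 112 mm above the bench. It is pressed straight down.
- start (a joint): Travel of the start button in m: 0 up, 0.006 fully down (sprung, about 5 N at the bottom; counts as pressed beyond 0.0045).
- tray: Black plug tray full of soil, 200 by 150 by 43 mm, standing loose past the chute at the unit's +y end; origin at the centre of its underside.
- carton: Small open cardboard carton, 120 by 90 by 80 mm, loose, beyond the unit's -y end; origin at the centre of its underside.
- jar: Glass jar, 56 mm across, 90 mm high, loose, near the unit's -y end on the robot's side; origin at the centre of its underside.
- brush: Hand brush with wooden handle, 180 mm long, about 20 mm thick, lying loose along the unit's robot-side face; origin under its middle.

How it is judged:
On the way, in this order (a step that is already met when the one before it is completed fails the run):
1. the selector is turned anticlockwise to its first position, at the end stop (value of joint metering below 2e-06 m), for 0.1 s.
2. the selector stands four clicks clockwise of the first position (value of joint metering between 7.3e-05 and 8.7e-05 m), for 0.3 s.
3. the start button is pressed fully down (value of joint start above 0.0045 m), for 0.05 s.
At the end, for the whole second after the job is handed in: The selector rests four clicks (within 0.35 click) clockwise of its first position, the start button is up again (under 1 mm down), and tray, carton, jar and brush are within 30 mm of where they stood (all of step 2 and value of joint start below 0.001 m and distance of each of tray, carton, jar, brush from where it was at the start of the episode below 0.03 m); the robot touches nothing.
It fails at once if the selector is forced against its end stop, over 16 degrees past the first position (about 0.65 N m) (value of joint metering below -1.6e-05 m).
It fails at once if the start button is pressed while the selector is not at four clicks (value of joint start above 0.0045 m and not (value of joint metering between 7.3e-05 and 8.7e-05 m)).
It fails at once if the tray, carton, jar or brush is moved by more than 30 mm (distance of any of tray, carton, jar, brush from where it was at the start of the episode above 0.03 m).
It also fails if it takes over 72 s, if anything falls off the work surface, if the arm or the gripper's body presses on something with over 40 N, if the wrist force passes 120 N, or if a joint passes its speed limit or range.

## Robot

A 7-joint arm with a two-finger parallel gripper is mounted at the origin on the work surface. World frame = base frame: x ahead of the robot, y to its left, z up, the work surface at z = 0. Lengths are in m, angles in rad, forces in N, time in s.
With the tool pointing down it reaches from about 0.425 to 0.95 m from the base axis. Payload 4.7 kg.
Tool frame: the origin (TCP) lies midway between the tips of the shut fingers; the grasp point (between the pads) lies 19 mm behind it; z points along the fingers, y is the line along which they close (so a half turn about z gives the same grasp; the last joint's range is limited). The gripper opens to 85 mm and grips with 20 to 120 N. Pads are 22 mm wide; open, the fingers measure 114 mm over their backs; the gripper's body (76 mm by 85 mm) begins 54 mm behind the grasp point. The pads swing forward as they close: fully open they stand 13 mm farther back than shut.
Start: joints at [-1.313, 0.469, -0.049, 1.532, 0.024, 1.141, -0.082], TCP at [0.191, 0.647, 0.231] pointing down, gripper open.
Joint ranges: [-2.59, 2.59], [-0.33, 1.99], [-1.39, 1.29], [0.1, 2.45], [-1.04, 4.18], [0.21, 1.99], [-2.66, 2.66]. Speed limits (rad/s): [2.57, 2.57, 3.14, 3.14, 3.14, 3.14, 3.14].

## Interface

Orientations are given as a unit quaternion [w, x, y, z].
In Python, from cell import manip, viewer, ticket gives the robot as it stands.
- The arm moves only by the tool carry_out, never from a script. Its argument "rows" is a list of rows, each a list of 5 numbers: the closure, from -1 (fully open) to 1 (shut), then the shift along the tool's x, y, z each as a share of 75 mm, from -1 to 1, then the turn about the tool's z as a share of 1.5 rad, from -1 to 1. A call has 1 to 8 rows; each row shifts and turns the commanded pose from where the row before left it, along the tool's axes as they then stand; what a row does not reach is not made up. A row lasts 1/8 s, in which the tool goes at most 62.5 mm and 10.7 degrees, less where a joint would pass 70% of its speed; a pose out of reach is approached as far as the arm can. A call with a number of a shift or a turn outside -1 to 1 is refused whole. A call with a gripper value outside its range is refused whole. The fingers move at their own pace and stop on an object; "newtons" is the grip in N (left out, the last holds). Time passes only in rows, so rows that do not move let the fingers close. It gives the time, the measured TCP pose, the force, the opening and the grip force at its end, in the units of the state.
- manip.get_obs(): the state, without advancing time (a new reading comes with each control period).
- viewer.camera(name): name is "scene" or "top"; returns the picture (384x512x3 uint8, blue, green, red); there is no depth.
- viewer.calibration(name): a dict with "fx", "fy", "cx", "cy" (pixels), "T" (4x4, takes a point from camera to world coordinates). Camera axes: x right, y up, looking along -z (the intrinsics and any distortion apply to the point x, -y, -z); pixel columns grow to the right and rows downward; lengths in m; the calibration is good to about 2 mm. A picture is of the moment at which its call begins. calibration takes no time and is no camera call.
- ticket.finish_job(): hands the job in; it is judged then, once.
Trained networks look in the newest picture that a camera, given by its name, has taken for a name from the list of things; names that differ only in an ending like _2 or _b are one class to them, and where a whole thing is asked for, a point or a joint stands for the part that bears it (a point fixed in the world has none). Each returns a list of dicts, best first, with "confidence" (0 to 1); they miss things now and then, are a little off and sometimes report something else, mostly with a low value. They report only what shows in the picture. A call takes as long as a camera call.
- viewer.search_frame(camera, query): "xy" ([column, row] in pixels, amid what is visible of it).
- viewer.mark_of(camera, query): "xy" ([column, row] in pixels: a listed point, or the origin of a listed thing).
The state is a dict: "t": time; "q": joint angles; "joint_vel": joint speeds; "effort": joint torques, N m; "tool_pos": TCP position; "tool_rot": TCP orientation; "force": force on the tool from outside, world axes, zero at the start; "torque": the same for the moment, N m; "grip_width": opening from 0.0 (shut) to 1.0 (fully open); "finger_force": force on a finger pad.
Only numpy, scipy, OpenCV 4.12 (cv2) and the standard library are available. Lean on these libraries where they do the work, as an engineer would, in place of code of your own. Each camera call takes 0.05 s, during which the arm holds its last target. There are 200 camera calls.

## Working session

There is one attempt and no reset: what is moved stays moved. The work goes in short steps, Python scripts to look and compute and a tool call to move; the robot and the scene stay as the last step left them, time stands still between calls to the robot, and variables do not carry over. Pictures are saved under pics/ and viewed, at most 10 in all, crops included, and the job is handed in when it is done.

Besides the shell and the picture viewer there is one more tool, called after "Emit:" by a JSON object that holds its "api" and its "payload", one argument or row to a line. carry_out: Moves the arm, as the interface text tells. Its arguments: {"type":"object","properties":{"rows":{"type":"array"},"newtons":{"type":"number"}},"required":["rows"]}

```bash
mkdir -p pics; cat > h.py <<'E'
import numpy as np, cv2
from cell import manip, viewer, ticket
def ray(cam,uv,z):
    c=viewer.calibration(cam);T=np.array(c["T"])
    d=np.array([(uv[0]-c["cx"])/c["fx"],-(uv[1]-c["cy"])/c["fy"],-1.])
    d=T[:3,:3]@d;o=T[:3,3];return (o+d*(z-o[2])/d[2]).round(4)
E
python3 - <<'E'
from h import *
ims=[]
for c in("scene","top"):
    im=viewer.camera(c);cv2.imwrite(f"pics/{c}0.png",im)
    print({k:v for k,v in viewer.calibration(c).items() if k!='T'})
    for n,z in(("selector_top",.142),("start_top",.122),("selector_foot",.1),("unit",0),("tray",0),("carton",0),("jar",0),("brush",0)):
        for r in viewer.mark_of(c,n)[:2]: print(c,n,np.round(r["xy"],1),round(r["confidence"],2),ray(c,r["xy"],z))
print(manip.get_obs())
E
```

```text
{'fx': 358.1193874563312, 'fy': 358.1193874563312, 'cx': 254.24558754529016, 'cy': 191.14738830899918}
scene selector_top [268.6 169.5] 0.87 [0.5331 0.0887 0.142 ]
scene start_top [223.7 177.2] 0.46 [ 0.5617 -0.0121  0.122 ]
scene selector_foot [270.4 189.3] 0.59 [0.5507 0.098  0.1   ]
scene unit [273.5 222. ] 0.84 [0.5444 0.1065 0.    ]
scene carton [164.6 218.6] 0.59 [ 0.6032 -0.1624  0.    ]
scene jar [191.5 189.8] 0.84 [ 0.4628 -0.1507  0.    ]
scene jar [270.9 166.7] 0.74 [0.2757 0.0364 0.    ]
scene brush [222.6 176.3] 0.55 [ 0.3701 -0.0905  0.    ]
{'fx': 381.08410411349513, 'fy': 381.08410411349513, 'cx': 258.243621797705, 'cy': 186.53180737835524}
top selector_top [237.8 186.9] 0.71 [0.5436 0.0869 0.142 ]
top start_top [274.8 184.1] 0.52 [ 0.5517 -0.0119  0.122 ]
top selector_foot [235.  189.7] 0.82 [0.5386 0.0962 0.1   ]
top unit [235.5 190.7] 0.9 [0.5411 0.0994 0.    ]
top tray [134.3 210.6] 0.79 [0.4841 0.4013 0.    ]
top carton [321.3 170.3] 0.94 [ 0.6009 -0.1602  0.    ]
top jar [318.9 210.1] 0.65 [ 0.4808 -0.1507  0.    ]
{'t': 0.9, 'q': array([-1.31289695,  0.46855849, -0.04858103,  1.53248744,  0.02410087,
        1.14099493, -0.08228181]), 'joint_vel': array([ 0.00033374,  0.00086636,  0.00026115, -0.00093409, -0.0010356 ,
       -0.00181428,  0.00027903]), 'effort': array([ 1.46234661e-04, -5.10160840e+01, -4.65949753e-02, -2.38009340e+01,
        1.07796278e-02,  9.79495780e-04, -1.42339508e-05]), 'tool_pos': array([0.19092065, 0.6474637 , 0.23136813]), 'tool_rot': array([-7.02036130e-06,  1.42903123e-01,  9.89736678e-01,  6.93248453e-05]), 'force': array([-0.484373  , -0.13362648,  0.08723045]), 'torque': array([ 0.00345372,  0.00022456, -0.02485622]), 'finger_force': 0.0, 'grip_width': 1.0002960115680153}
```

```bash
python3 -c "
import cv2,numpy as np
cv2.imwrite('pics/both.png',cv2.resize(np.hstack([cv2.imread('pics/scene0.png'),cv2.imread('pics/top0.png')]),(800,300)))"
```

```text
(no output)
```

View pics/both.png

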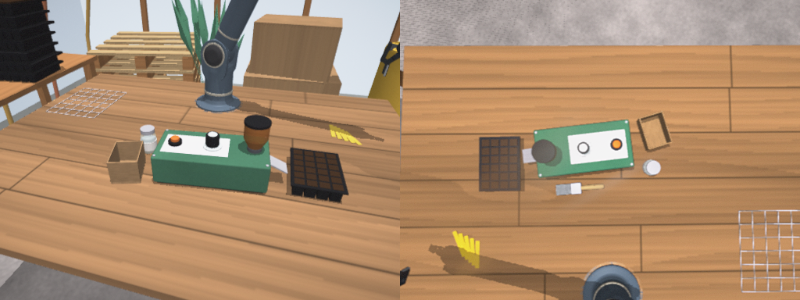

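The left half is the scene view and the right half the top view. The unit's white panel holds the selector at about (234,188) and the button at about (276,184) in top-camera pixels, with the hopper at about (184,194). The carton and jar are at its right end, the brush below it and the tray at its left. I'll take a closer crop to refine these.

```bash
python3 -c "
import cv2,numpy as np
a=cv2.imread('pics/top0.png')[145:235,165:305];b=cv2.imread('pics/scene0.png')[130:250,190:350]
a=cv2.resize(a,(700,450),interpolation=cv2.INTER_CUBIC)
cv2.imwrite('pics/crop.png',a)"
```

```text
(no output)
```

View pics/crop.png

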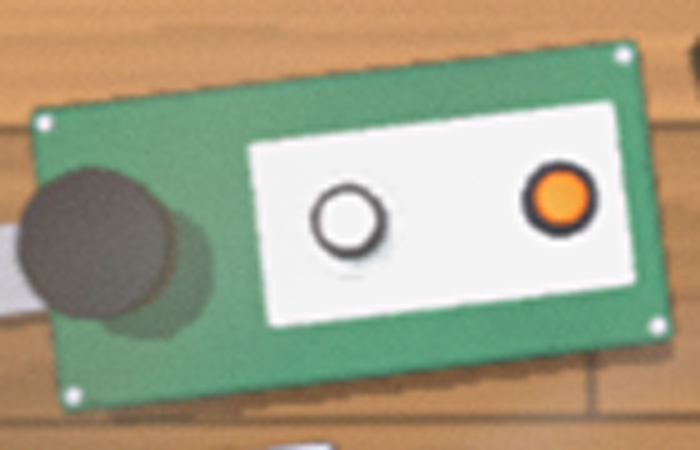

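The crop shows the selector as a dark ring at crop (348,221), which is top-camera pixel (234.6,189.2). The button is at crop (560,198), pixel (277,184.6). The unit's top corners are at crop (35,108), (635,42), (670,342) and (65,410).

```bash
python3 - <<'E'
from h import *
f=lambda u,v:(165+u/5-.4,145+v/5-.4)
s=ray("top",f(348,221),.142);b=ray("top",f(560,198),.122)
print(s,b,np.linalg.norm((s-b)[:2]))
C=[ray("top",f(*p),.1) for p in((35,108),(635,42),(670,342),(65,410))]
print(C,np.mean(C,0)); d=C[0]-C[1]+C[3]-C[2]; print(d/np.linalg.norm(d), np.degrees(np.arctan2(-d[0],d[1])))
print(np.array(viewer.calibration("top")["T"])[:3,3])
E
```

```text
[0.5387 0.0964 0.142 ] [ 0.5514 -0.0167  0.122 ] 0.1138108079226222
[array([0.6046, 0.2699, 0.1   ]), array([ 0.639 , -0.0606,  0.1   ]), array([ 0.4734, -0.0775,  0.1   ]), array([0.4393, 0.2527, 0.1   ])] [0.539075 0.096125 0.1     ]
[-0.10312515  0.99466839  0.        ] 5.919158981636506
[0.48089202 0.04793929 1.14428568]
```

Emit:
{"api": "carry_out", "payload": {
  "rows": [
    [-1, -0.544, -0.478, 0, 0],
    [-1, -0.544, -0.478, 0, 0],
    [-1, -0.544, -0.478, 0, 0],
    [-1, -0.544, -0.478, 0, 0],
    [-1, -0.544, -0.478, 0, 0],
    [-1, -0.544, -0.478, 0, 0],
    [-1, -0.544, -0.478, 0, 0],
    [-1, -0.544, -0.478, 0, 0]
  ],
  "newtons": 60
}}

```text
t: 1.9
tool_pos: [0.4237, 0.2786, 0.2317]
tool_rot: [0.0, 0.143, 0.99, 0.0]
force: [1.1, 0.2, 0.7]
grip_width: 1.001
finger_force: 0.0
```

Emit:
{"api": "carry_out", "payload": {
  "rows": [
    [-1, -0.544, -0.478, 0, 0],
    [-1, -0.544, -0.478, 0, 0],
    [-1, -0.544, -0.478, 0, 0],
    [-1, -0.544, -0.478, 0, 0],
    [-1, 0, 0, 0, 0.12],
    [-1, 0, 0, 0, 0.12],
    [-1, 0, 0, 0, 0.12],
    [-1, 0, 0, 0, 0.12]
  ]
}}

```text
t: 2.9
tool_pos: [0.5389, 0.0964, 0.2314]
tool_rot: [0.0, 0.485, 0.875, 0.0]
force: [-0.3, -0.0, -0.3]
grip_width: 0.998
finger_force: 0.0
```

Emit:
{"api": "carry_out", "payload": {
  "rows": [
    [-1, 0, 0, 0, 0.12],
    [-1, 0, 0, 0, 0.12],
    [-1, 0, 0, 0, 0.12],
    [-1, 0, 0, 0, 0],
    [-1, 0, 0, 0, 0]
  ]
}}

```text
t: 3.52
tool_pos: [0.5388, 0.0965, 0.2314]
tool_rot: [-0.0, 0.698, 0.717, 0.0]
force: [0.2, 0.2, -0.2]
grip_width: 1.0
finger_force: 0.0
```

```bash
cat >> h.py <<'E'
from scipy.spatial.transform import Rotation as Ro
def st(goal=None):
    o=manip.get_obs();q=o["tool_rot"];R=Ro.from_quat([q[1],q[2],q[3],q[0]]).as_matrix()
    print("t",round(o["t"],2),"p",o["tool_pos"].round(4),"yaw y",round(np.degrees(np.arctan2(R[1,1],R[0,1])),2),"q",o["q"].round(2),"F",o["force"].round(2),"M",o["torque"].round(3),o["grip_width"],o["finger_force"])
    if goal is not None: print("share",(R.T@(np.array(goal)-o["tool_pos"])/.075).round(3))
E
python3 - <<'E'
from h import *
st([.539,.096,.108])
im=viewer.camera("scene");c2=viewer.camera("top")
print(viewer.mark_of("top","selector_top"))
cv2.imwrite("pics/p2.png",np.hstack([cv2.resize(im[90:240,170:370],(400,300)),cv2.resize(c2[130:250,180:340],(400,300))]))
E
```

```text
t 3.52 p [0.5388 0.0965 0.2314] yaw y 1.53 q [-0.63  0.27  0.47  1.86 -0.14  1.04 -0.08] F [ 0.18  0.2  -0.15] M [ 0.028 -0.008  0.027] 1.0002999225598053 0.0
share [-0.007  0.002  1.645]
[]
```

View pics/p2.png

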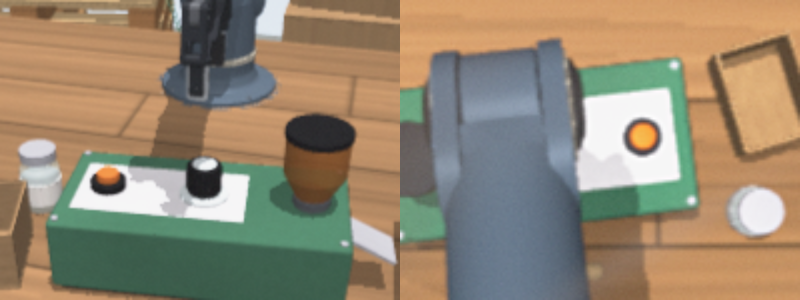

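The gripper stands straight above the selector in the left crop, where the knob is at about (204,178). The panel is clear, so I'll descend and grip.

Emit:
{"api": "carry_out", "payload": {
  "rows": [
    [-1, 0, 0, 0.5, 0],
    [-1, 0, 0, 0.5, 0],
    [-1, 0, 0, 0.3, 0],
    [-1, 0, 0, 0.2, 0],
    [-1, 0, 0, 0.145, 0],
    [-1, 0, 0, 0, 0],
    [-1, 0, 0, 0, 0]
  ]
}}

```text
t: 4.55
tool_pos: [0.5395, 0.0964, 0.1087]
tool_rot: [0.0, 0.699, 0.716, 0.001]
force: [-0.4, -0.5, 1.0]
grip_width: 0.999
finger_force: 0.0
```

Emit:
{"api": "carry_out", "payload": {
  "rows": [
    [1, 0, 0, 0, 0],
    [1, 0, 0, 0, 0],
    [1, 0, 0, 0, 0],
    [1, 0, 0, 0, 0],
    [1, 0, 0, 0, 0],
    [1, 0, 0, 0, 0],
    [1, 0, 0, 0, 0],
    [1, 0, 0, 0, 0]
  ],
  "newtons": 50
}}

```text
t: 5.55
tool_pos: [0.5387, 0.0964, 0.1085]
tool_rot: [-0.0, 0.699, 0.716, 0.0]
force: [-3.0, 0.0, 5.7]
grip_width: 0.458
finger_force: 49.9
```

```bash
python3 -c "
from h import *
st()"
```

```text
t 5.55 p [0.5387 0.0964 0.1085] yaw y 1.38 q [-0.58  0.43  0.42  1.98 -0.24  0.78  0.  ] F [-3.02  0.03  5.75] M [-0.094  0.523 -0.026] 0.45771116751456536 49.901883602142334
```

Emit:
{"api": "carry_out", "payload": {
  "rows": [
    [1, 0, 0, 0, -0.058],
    [1, 0, 0, 0, -0.058],
    [1, 0, 0, 0, -0.058],
    [1, 0, 0, 0, -0.058],
    [1, 0, 0, 0, 0],
    [1, 0, 0, 0, 0]
  ]
}}

```text
t: 6.3
tool_pos: [0.5388, 0.0964, 0.1085]
tool_rot: [-0.0, 0.565, 0.825, 0.0]
force: [-1.1, -0.5, 5.8]
grip_width: 0.455
finger_force: 50.0
```

```bash
python3 -c "
from h import *
st()"
```

```text
t 6.3 p [0.5388 0.0964 0.1085] yaw y 21.25 q [-0.51  0.42  0.33  1.97 -0.19  0.78  0.3 ] F [-1.07 -0.46  5.83] M [-0.033  0.521 -0.019] 0.45513467591668316 49.973257184028625
```

Emit:
{"api": "carry_out", "payload": {
  "rows": [
    [1, 0, 0, 0, -0.058],
    [1, 0, 0, 0, -0.058],
    [1, 0, 0, 0, -0.058],
    [1, 0, 0, 0, -0.058],
    [1, 0, 0, 0, 0],
    [1, 0, 0, 0, 0]
  ]
}}

```text
t: 7.05
tool_pos: [0.5388, 0.0964, 0.1085]
tool_rot: [-0.0, 0.413, 0.911, 0.0]
force: [-1.8, 0.2, 7.0]
grip_width: 0.458
finger_force: 50.0
```

```bash
python3 -c "
from h import *
st()"
```

```text
t 7.05 p [0.5388 0.0964 0.1085] yaw y 41.2 q [-0.45  0.41  0.24  1.97 -0.14  0.78  0.6 ] F [-1.77  0.25  7.04] M [-0.072  0.442  0.031] 0.45774215060519047 49.971179366111755
```

Emit:
{"api": "carry_out", "payload": {
  "rows": [
    [1, 0, 0, 0, -0.031],
    [1, 0, 0, 0, -0.031],
    [1, 0, 0, 0, -0.031],
    [1, 0, 0, 0, 0],
    [1, 0, 0, 0, 0]
  ]
}}

```text
t: 7.68
tool_pos: [0.5388, 0.0965, 0.1085]
tool_rot: [-0.0, 0.349, 0.937, 0.0]
force: [-2.9, 0.2, 5.5]
grip_width: 0.456
finger_force: 49.9
```

```bash
python3 -c "
from h import *
st()"
```

```text
t 7.67 p [0.5388 0.0965 0.1085] yaw y 49.16 q [-0.42  0.41  0.21  1.97 -0.12  0.78  0.72] F [-2.9   0.16  5.54] M [-0.071  0.484 -0.068] 0.4561117682532786 49.92061793804169
```

Emit:
{"api": "carry_out", "payload": {
  "rows": [
    [1, 0, 0, 0, -0.046],
    [1, 0, 0, 0, -0.046],
    [1, 0, 0, 0, -0.046],
    [1, 0, 0, 0, 0]
  ]
}}

```text
t: 8.18
tool_pos: [0.5388, 0.0965, 0.1085]
tool_rot: [0.0, 0.249, 0.968, 0.0]
force: [-2.1, 0.3, 5.9]
grip_width: 0.455
finger_force: 49.9
```

```bash
python3 -c "
from h import *
st()"
```

```text
t 8.18 p [0.5388 0.0965 0.1085] yaw y 61.13 q [-0.38  0.41  0.16  1.97 -0.09  0.78  0.9 ] F [-2.06  0.27  5.88] M [-0.195  0.471  0.173] 0.4551013989579608 49.90641117095947
```

Emit:
{"api": "carry_out", "payload": {
  "rows": [
    [1, 0, 0, 0, -0.031],
    [1, 0, 0, 0, -0.031],
    [1, 0, 0, 0, -0.031],
    [1, 0, 0, 0, 0],
    [1, 0, 0, 0, 0]
  ]
}}

```text
t: 8.8
tool_pos: [0.5388, 0.0965, 0.1085]
tool_rot: [-0.0, 0.182, 0.983, 0.0]
force: [-1.0, -0.2, 5.4]
grip_width: 0.457
finger_force: 50.0
```

```bash
python3 -c "
from h import *
st()"
```

```text
t 8.8 p [0.5388 0.0965 0.1085] yaw y 68.98 q [-0.35  0.41  0.13  1.97 -0.07  0.78  1.02] F [-1.04 -0.19  5.36] M [-0.258  0.492 -0.216] 0.4567849360725812 49.96605098247528
```

Emit:
{"api": "carry_out", "payload": {
  "rows": [
    [1, 0, 0, 0, 0],
    [1, 0, 0, 0, -0.015],
    [1, 0, 0, 0, -0.015],
    [1, 0, 0, 0, 0],
    [1, 0, 0, 0, 0]
  ]
}}

```text
t: 9.43
tool_pos: [0.5388, 0.0965, 0.1085]
tool_rot: [-0.0, 0.161, 0.987, 0.0]
force: [-2.0, 0.6, 4.8]
grip_width: 0.45
finger_force: 50.0
```

```bash
python3 -c "
from h import *
st()"
```

```text
t 9.43 p [0.5388 0.0965 0.1085] yaw y 71.52 q [-0.34  0.4   0.11  1.96 -0.07  0.78  1.06] F [-1.95  0.58  4.81] M [-0.267  0.549 -0.407] 0.4500293873006045 49.964178800582886
```

Emit:
{"api": "carry_out", "payload": {
  "rows": [
    [1, 0, 0, 0, 0.039],
    [1, 0, 0, 0, 0.039],
    [1, 0, 0, 0, 0.038],
    [1, 0, 0, 0, 0],
    [1, 0, 0, 0, 0]
  ]
}}

```text
t: 10.05
tool_pos: [0.5388, 0.0965, 0.1085]
tool_rot: [0.0, 0.245, 0.97, 0.0]
force: [-1.5, 0.3, 5.9]
grip_width: 0.456
finger_force: 50.0
```

```bash
python3 -c "
from h import *
st()"
```

```text
t 10.05 p [0.5388 0.0965 0.1085] yaw y 61.68 q [-0.38  0.41  0.16  1.97 -0.09  0.78  0.91] F [-1.51  0.25  5.87] M [-0.127  0.522  0.146] 0.4556633095286643 49.96534466743469
```

Emit:
{"api": "carry_out", "payload": {
  "rows": [
    [-0.4, 0, 0, 0, 0],
    [-0.4, 0, 0, 0, 0],
    [-0.4, 0, 0, 0, 0],
    [-0.4, 0, 0, 0, 0],
    [-0.4, 0, 0, 0, 0],
    [-0.4, 0, 0, 0, 0]
  ]
}}

```text
t: 10.8
tool_pos: [0.5389, 0.0963, 0.1079]
tool_rot: [0.0, 0.244, 0.97, 0.0]
force: [0.4, 0.1, 0.0]
grip_width: 0.698
finger_force: 0.0
```

```bash
python3 -c "
from h import *
st()"
```

```text
t 10.8 p [0.5389 0.0963 0.1079] yaw y 61.7 q [-0.38  0.41  0.16  1.97 -0.09  0.77  0.91] F [0.44 0.14 0.04] M [0.028 0.007 0.007] 0.6982955913453504 0.0
```

Emit:
{"api": "carry_out", "payload": {
  "rows": [
    [1, 0, 0, 0, 0],
    [1, 0, 0, 0, 0],
    [1, 0, 0, 0, 0],
    [1, 0, 0, 0, 0],
    [1, 0, 0, 0, 0],
    [1, 0, 0, 0, 0],
    [1, 0, 0, 0, 0],
    [1, 0, 0, 0, 0]
  ],
  "newtons": 60
}}

```text
t: 11.8
tool_pos: [0.5389, 0.0965, 0.1082]
tool_rot: [0.0, 0.244, 0.97, 0.0]
force: [-1.3, 0.3, 6.1]
grip_width: 0.455
finger_force: 60.1
```

```bash
python3 -c "
from h import *
st()"
```

```text
t 11.8 p [0.5389 0.0965 0.1082] yaw y 61.71 q [-0.38  0.41  0.16  1.97 -0.09  0.77  0.91] F [-1.33  0.25  6.07] M [ 0.027  0.315 -0.043] 0.4554273466620493 60.140363574028015
```

Emit:
{"api": "carry_out", "payload": {
  "rows": [
    [1, 0, 0, 0, 0.0582],
    [1, 0, 0, 0, 0.0582],
    [1, 0, 0, 0, 0.0582],
    [1, 0, 0, 0, 0.0582],
    [1, 0, 0, 0, 0.0582],
    [1, 0, 0, 0, 0.0582],
    [1, 0, 0, 0, 0.0582],
    [1, 0, 0, 0, 0.0582]
  ]
}}

```text
t: 12.8
tool_pos: [0.5388, 0.0964, 0.1082]
tool_rot: [-0.0, 0.563, 0.827, 0.0]
force: [-3.2, -0.2, 5.6]
grip_width: 0.452
finger_force: 60.3
```

Emit:
{"api": "carry_out", "payload": {
  "rows": [
    [1, 0, 0, 0, 0.0582],
    [1, 0, 0, 0, 0.0582],
    [1, 0, 0, 0, 0.0582],
    [1, 0, 0, 0, 0.0582],
    [1, 0, 0, 0, 0.0582],
    [1, 0, 0, 0, 0.0582],
    [1, 0, 0, 0, 0.0582],
    [1, 0, 0, 0, 0.0582]
  ]
}}

```text
t: 13.8
tool_pos: [0.5386, 0.0963, 0.1082]
tool_rot: [-0.0, 0.812, 0.584, -0.0]
force: [-3.0, -0.5, 4.7]
grip_width: 0.456
finger_force: 60.4
```

Emit:
{"api": "carry_out", "payload": {
  "rows": [
    [1, 0, 0, 0, 0],
    [1, 0, 0, 0, 0],
    [1, 0, 0, 0, 0]
  ]
}}

```text
t: 14.18
tool_pos: [0.5387, 0.0964, 0.1082]
tool_rot: [-0.0, 0.811, 0.585, -0.0]
force: [-3.1, 0.7, 6.4]
grip_width: 0.454
finger_force: 60.5
```

```bash
python3 -c "
from h import *
st()"
```

```text
t 14.18 p [0.5387 0.0964 0.1082] yaw y -18.37 q [-0.64  0.44  0.5   1.98 -0.29  0.79 -0.29] F [-3.14  0.75  6.42] M [ 0.084  0.421 -0.184] 0.4536848686360641 60.4653936624527
```

Emit:
{"api": "carry_out", "payload": {
  "rows": [
    [1, 0, 0, 0, 0.023],
    [1, 0, 0, 0, 0],
    [1, 0, 0, 0, 0],
    [1, 0, 0, 0, 0]
  ]
}}

```text
t: 14.68
tool_pos: [0.5386, 0.0963, 0.1082]
tool_rot: [-0.0, 0.82, 0.572, -0.0]
force: [-2.0, 0.4, 7.3]
grip_width: 0.45
finger_force: 60.4
```

```bash
python3 -c "
from h import *
st()"
```

```text
t 14.68 p [0.5386 0.0963 0.1082] yaw y -20.27 q [-0.65  0.44  0.51  1.98 -0.3   0.79 -0.32] F [-1.97  0.4   7.34] M [-0.034  0.45   0.074] 0.4501680745703293 60.366493463516235
```

Emit:
{"api": "carry_out", "payload": {
  "rows": [
    [-1, 0, 0, 0, 0],
    [-1, 0, 0, 0, 0],
    [-1, 0, 0, 0, 0],
    [-1, 0, 0, 0, 0],
    [-1, 0, 0, 0, 0],
    [-1, 0, 0, 0, 0],
    [-1, 0, 0, 0, 0],
    [-1, 0, 0, 0, 0]
  ]
}}

```text
t: 15.68
tool_pos: [0.5388, 0.0963, 0.1079]
tool_rot: [-0.0, 0.821, 0.571, 0.0]
force: [0.4, 0.6, 0.4]
grip_width: 1.0
finger_force: 0.0
```

```bash
python3 -c "
from h import *
st([.551,-.018,.2])"
```

```text
t 15.68 p [0.5388 0.0963 0.1079] yaw y -20.3 q [-0.65  0.44  0.51  1.98 -0.3   0.79 -0.32] F [0.4  0.55 0.41] M [ 0.016 -0.007  0.043] 0.9995424876382726 0.0
share [-1.373  0.681 -1.228]
```

Emit:
{"api": "carry_out", "payload": {
  "rows": [
    [-1, 0, 0, -0.3, 0],
    [-1, 0, 0, -0.5, 0],
    [-1, 0, 0, -0.43, 0],
    [1, -0.458, 0.227, 0, 0],
    [1, -0.458, 0.227, 0, 0],
    [1, -0.457, 0.227, 0, 0],
    [1, 0, 0, 0, 0],
    [1, 0, 0, 0, 0]
  ]
}}

```text
t: 16.68
tool_pos: [0.5509, -0.0173, 0.2]
tool_rot: [-0.0, 0.821, 0.572, 0.0]
force: [0.0, 0.3, -0.6]
grip_width: -0.004
finger_force: 0.0
```

Emit:
{"api": "carry_out", "payload": {
  "rows": [
    [1, 0, 0, 0.4, 0],
    [1, 0, 0, 0.3, 0],
    [1, 0, 0, 0.2, 0],
    [1, 0, 0, 0, 0],
    [1, 0, 0, 0, 0],
    [1, 0, 0, 0, 0]
  ]
}}

```text
t: 17.42
tool_pos: [0.5517, -0.0179, 0.1335]
tool_rot: [0.0, 0.821, 0.571, 0.001]
force: [0.0, 0.1, -0.1]
grip_width: -0.001
finger_force: 0.0
```

```bash
python3 - <<'E'
from h import *
st([.551,-.018,.116])
im=viewer.camera("scene");cv2.imwrite("pics/p3.png",cv2.resize(im[120:220,180:320],(700,500)))
E
```

```text
t 17.43 p [ 0.5517 -0.0179  0.1335] yaw y -20.29 q [-0.48  0.42  0.57  1.96 -0.3   0.85 -0.11] F [ 0.05  0.1  -0.14] M [-0.067 -0.014 -0.003] -0.001371614175181584 0.0
share [-0.004 -0.008  0.234]
```

View pics/p3.png

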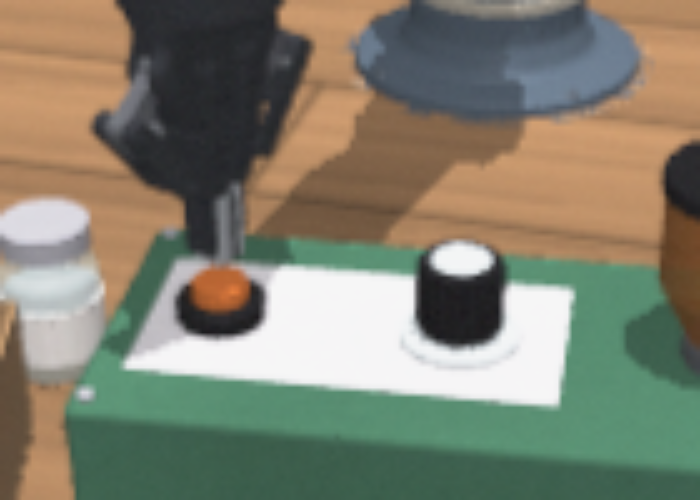

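The shut fingertips at crop (225,262) stand about 11 mm above the orange button at (220,285). The knob is upright and free. Pressing next.

Emit:
{"api": "carry_out", "payload": {
  "rows": [
    [1, 0, 0, 0.1, 0],
    [1, 0, 0, 0.06, 0],
    [1, 0, 0, 0.04, 0],
    [1, 0, 0, 0.03, 0],
    [1, 0, 0, 0, 0],
    [1, 0, 0, 0, 0]
  ]
}}

```text
t: 18.23
tool_pos: [0.5509, -0.0179, 0.1161]
tool_rot: [-0.0, 0.821, 0.571, 0.0]
force: [-2.3, 1.1, 7.8]
grip_width: 0.001
finger_force: 3.9
```

```bash
python3 -c "
from h import *
st()"
```

```text
t 18.23 p [ 0.5509 -0.0179  0.1161] yaw y -20.31 q [-0.47  0.44  0.55  1.97 -0.32  0.82 -0.09] F [-2.26  1.09  7.78] M [0.173 0.564 0.012] 0.0006486175828465956 3.9497598772868514
```

Emit:
{"api": "carry_out", "payload": {
  "rows": [
    [1, 0, 0, 0.013, 0],
    [1, 0, 0, 0, 0],
    [1, 0, 0, 0, 0]
  ]
}}

```text
t: 18.6
tool_pos: [0.551, -0.0179, 0.1159]
tool_rot: [-0.001, 0.821, 0.571, 0.0]
force: [-4.5, 1.0, 14.6]
grip_width: -0.002
finger_force: 7.2
```

Emit:
{"api": "carry_out", "payload": {
  "rows": [
    [1, 0, 0, -0.1, 0],
    [1, 0, 0, -0.5, 0],
    [1, 0, 0, -0.6, 0],
    [1, 0, 0, -0.3, 0],
    [1, 0, 0, 0, 0],
    [1, 0, 0, 0, 0],
    [1, 0, 0, 0, 0]
  ]
}}

```text
t: 19.48
tool_pos: [0.5502, -0.0179, 0.2255]
tool_rot: [-0.001, 0.821, 0.571, -0.001]
force: [-0.1, -0.2, -0.5]
grip_width: 0.0
finger_force: 0.0
```

```bash
python3 - <<'E'
from h import *
st()
im=viewer.camera("scene");cv2.imwrite("pics/p4.png",cv2.resize(im[120:270,120:380],(780,450)))
E
```

```text
t 19.48 p [ 0.5502 -0.0179  0.2255] yaw y -20.3 q [-0.54  0.3   0.62  1.87 -0.2   1.04 -0.19] F [-0.09 -0.17 -0.5 ] M [-0.005  0.038  0.048] 2.6255805911629547e-05 0.0
```

View pics/p4.png

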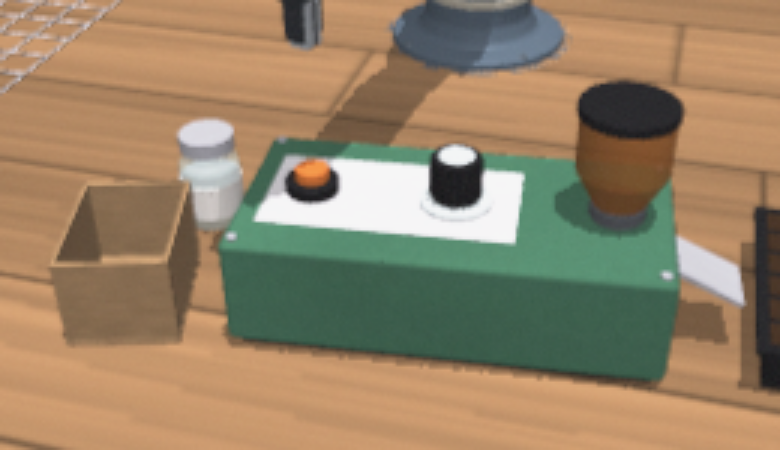

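The button at (312,175) is up again after bottoming out at 14.6 N. The carton, jar and the visible edge of the tray are undisturbed, and the arm is clear at (300,25). Handing in.

```bash
python3 -c "
from h import *
print(ticket.finish_job())"
```

```text
the job is handed in; nothing more can be done
None
```

I turned the selector anticlockwise to its end stop (peak about 0.41 N m, just over the 0.3–0.4 N m guide but well under the 0.65 N m limit), then back four clicks and let go; the start button was then pressed fully and released, and the job is handed in, with no verdict shown.

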